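# Clamp the sample rack on the mixer with its turnbuckle

### The arm

A 7-joint arm with a two-finger parallel gripper is mounted at the origin on the work surface. World frame = base frame: x ahead of the robot, y to its left, z up, the work surface at z = 0. Lengths are in m, angles in rad, forces in N, time in s.
With the tool pointing down it reaches from about 0.4 to 0.85 m from the base axis. Payload 4.5 kg.
Tool frame: the origin (TCP) lies between the finger pads; the fingertips stand r.tip_reach ahead of it and the grasp point (between the pads) lies 11 mm behind it (r.tip_reach is the distance from the TCP to the fingertips, in m); z points along the fingers, y is the line along which they close (so a half turn about z gives the same grasp; the last joint's range is limited). The gripper opens to 88 mm and grips with 3 to 60 N. Pads are 18 mm wide; open, the fingers measure 123 mm over their backs; the gripper's body (75 mm by 187 mm) begins 45 mm behind the grasp point.
Start: joints at [0.034, 0.689, -0.195, 1.565, 0.157, 0.902, -0.215], TCP at [0.625, 0, 0.247] pointing down, gripper open.
Joint ranges: [-3.01, 3.01], [-0.46, 2.08], [-1.47, 1.51], [0.13, 2.56], [-1, 4.14], [0.04, 2.09], [-2.66, 2.66]. Speed limits (rad/s): [2.57, 2.57, 3.14, 3.14, 3.14, 3.14, 3.14].

### API

Orientations are given as a unit quaternion [x, y, z, w].
In Python, from plant import r, vision, workorder gives the robot as it stands.
- The arm moves only by the tool drive_tool, never from a script. Its argument "targets" is a list of rows, each an object of numbers: "tx", "ty", "tz": the shift along the world's x, y, z in units of 0.03 m (1.0 is 0.03 m); "wx", "wy", "wz": the turn, a rotation vector about the world's x, y, z in units of 60 degrees (1.0 is 60 degrees); "claw": the opening, from -1 (shut) to 1 (fully open). A call has exactly 8 rows; each row shifts and turns the commanded pose from where the row before left it; what a row does not reach is not made up. A row lasts 1/10 s, in which the tool goes at most 50 mm and 8.59 degrees, less where a joint would pass 70% of its speed; a pose out of reach is approached as far as the arm can. A call with a number of a shift or a turn outside -1 to 1 is refused whole. A call with a gripper value outside its range is refused whole. The fingers move at their own pace and stop on an object; "force" is the grip in N (left out, the last holds). Time passes only in rows, so rows that do not move let the fingers close, or fill a call up. It gives the time, the measured TCP pose, the force, the opening and the grip force at its end, in the units of the state.
- r.get_state(): the state, without advancing time (a new reading comes with each control period).
- vision.snapshot(name): name is "scene" or "side" or "wrist"; returns a dict with "image" (420x560x3 uint8, blue, green, red), "range_z" (420x560 float32, m along the optical axis (not along the pixel's ray), 0 where there is no reading), "K" (3x3 intrinsics, pixels), "cam_to_world" (4x4, takes a point from camera to world coordinates). Camera axes: x right, y up, looking along -z (the intrinsics and any distortion apply to the point x, -y, -z); pixel columns grow to the right and rows downward; lengths in m; the calibration is good to about 2 mm. The wrist camera is an equidistant fisheye: a pixel r from the principal point sees the ray r / f radians off the axis. A picture is of the moment at which its call begins.
- workorder.finish_job(): hands the job in; it is judged then, once.
The state is a dict: "clock": time; "q": joint angles; "qd": joint speeds; "joint_torque": joint torques, N m; "tool_pos": TCP position; "eef_rot": TCP orientation; "contact_force": force on the tool from outside, world axes, zero at the start; "moment": the same for the moment, N m; "opening": opening from 0.0 (shut) to 1.0 (fully open); "finger_force": force on a finger pad.
Only numpy, scipy, OpenCV 4.12 (cv2) and the standard library are available. Lean on these libraries where they do the work, as an engineer would, in place of code of your own. Each camera call takes 0.05 s, during which the arm holds its last target. There are 200 camera calls.

### The job

Two identical tube mixers stand on the lab trolley, each with a rack lying loose between two clamp bars that a brass turnbuckle draws together. Before the mixing run, clamp the rack of red-capped sample tubes: swing the blue-gripped handle of that mixer's turnbuckle over towards you, the robot, until both bars sit snug against the rack, and let go. Leave the rack upright in its place, and leave the handle of the other mixer, the one with the empty rack, as it is.

Things in the scene. Friction and masses are not known exactly. Their poses are not given: they have to be found in the camera images.
- turnbuckle (a joint): turn (rad) of the brass sleeve, 26 mm thick, on the mixer with red-capped tubes; its level axis is 103 mm above the table. 0: slack, handle leaning 0.35 rad away from the robot; 0.35: upright; more: leaning towards the robot. Each rad draws both clamp bars in 8 mm; they meet the rack at 1.30, hard stop 1.36. Starts at 0 to 0.45. About 3 N at the grip turns it, more when tight; stays where left.
- turnbuckle_grip (a point): middle of the blue grip (16 mm thick, 57 mm long) that crosses the top of that sleeve's U-shaped handle, parallel to the sleeve, 75 mm from its axis; open between grip and sleeve. y axis: along grip and sleeve, level, to the robot's left; the handle swings square to it. z axis: up at joint 0, tips to the robot as it turns. Clamp bars end 116 mm above the table, tube caps behind at 151 mm.
- sample_rack_center (a point): centre of the loose white rack with red-capped tubes, 124 x 118 x 40 mm (x along the clamp bars, y across, z up), caps 36 mm above its top face. It stands on the mixer's platform, 75 mm above the table, between the clamp bars, 150 mm behind the sleeve.
- spare_grip (a point): middle of the blue grip, 16 mm thick, on the turnbuckle handle of the other mixer, identical in build, which carries the empty white rack. To be left alone.

How it is judged:
By the outcome, as a careful person would: the job done as asked, in the order asked, and still so for the second after the job is handed in, with the robot touching nothing.
It also fails if it takes over 29 s, if anything falls off the work surface, if the arm or the gripper's body presses on something with over 40 N, if the wrist force passes 120 N, or if a joint passes its speed limit or range.

## Working session

There is one attempt and no reset: what is moved stays moved. The work goes in short steps, Python scripts to look and compute and a tool call to move; the robot and the scene stay as the last step left them, time stands still between calls to the robot, and variables do not carry over. Pictures are saved under pics/ and viewed, at most 10 in all, crops included, and the job is handed in when it is done.

Besides the shell and the picture viewer there is one more tool, called after "Call:" by a JSON object that holds its "api" and its "payload". drive_tool: Moves the arm, as the interface text tells. Its arguments: {"type":"object","properties":{"targets":{"type":"array","items":{"type":"object","properties":{"tx":{"type":"number"},"ty":{"type":"number"},"tz":{"type":"number"},"wx":{"type":"number"},"wy":{"type":"number"},"wz":{"type":"number"},"claw":{"type":"number"}}}},"force":{"type":"number"}},"required":["targets"]}

```bash
mkdir -p pics
cat > h.py <<'E'
import numpy as np, cv2
from plant import r, vision, workorder
def snap(n):
    s=vision.snapshot(n); K=s['K'];d=s['range_z'];H,W=d.shape
    u,v=np.meshgrid(np.arange(W),np.arange(H))
    x=(u-K[0,2])/K[0,0];y=(v-K[1,2])/K[1,1]
    P=np.stack([x*d,-y*d,-d,np.ones_like(d)],-1)@s['cam_to_world'].T
    P=P[...,:3]; P[d==0]=np.nan
    return s['image'],P
def blue(im,P):
    h=cv2.cvtColor(im,cv2.COLOR_BGR2HSV)
    m=cv2.inRange(h,(100,120,50),(130,255,255))
    n,l,st,c=cv2.connectedComponentsWithStats(m)
    for i in range(1,n):
        if st[i,4]>40:
            p=P[(l==i)];p=p[~np.isnan(p[:,0])]
            print(st[i],c[i].round(),np.median(p,0).round(3),np.percentile(p,3,0).round(3),np.percentile(p,97,0).round(3))
E
python3 - <<'E'
from h import *
a=[]
for n in('scene','side'):
    im,P=snap(n);print(n);blue(im,P);cv2.imwrite(f'pics/{n}0.png',im)
    np.save(n+'.npy',P)
print(r.tip_reach,r.get_state())
E
```

```text
scene
[228   0  41  41 993] [244.  21.] [-0.839  0.601  0.26 ] [-1.024  0.595  0.194] [-0.719  0.651  0.349]
[  313     0   247   181 23066] [477.  70.] [0.203 1.225 0.18 ] [-0.73   1.095 -0.086] [0.535 1.291 0.432]
[479 151  80  47 649] [515. 174.] [ 0.459  1.226 -0.158] [ 0.312  1.218 -0.2  ] [ 0.599  1.233 -0.138]
[330 161  10   8  52] [334. 165.] [0.522 0.198 0.182] [0.515 0.183 0.177] [0.526 0.214 0.186]
[418 160  21  12 199] [428. 165.] [0.528 0.552 0.089] [0.499 0.53  0.079] [0.551 0.583 0.091]
[459 179  72  34 972] [492. 197.] [0.734 0.575 0.084] [0.653 0.528 0.08 ] [0.799 0.648 0.086]
[174 226  29  13 168] [188. 232.] [ 0.603 -0.211  0.182] [ 0.596 -0.236  0.177] [ 0.608 -0.185  0.184]
side
[    0     0   252   114 24320] [122.  51.] [0.424 1.227 0.111] [ 0.023  1.217 -0.336] [1.173 2.082 0.328]
[  290     0   122   109 10707] [349.  51.] [ 1.973  2.073 -0.26 ] [ 1.587  2.052 -0.616] [2.401 2.094 0.053]
[ 133   94  121   47 1927] [203. 111.] [ 0.69   1.227 -0.139] [ 0.449  0.537 -0.556] [1.208 2.088 0.09 ]
[ 57 111  71  21 845] [ 92. 121.] [ 0.251  1.226 -0.139] [ 0.125  1.2
[... 384 characters left out ...]
-0.19451853,  1.5662105 ,  0.15734888,
        0.90250096, -0.21509927]), 'qd': array([ 2.67421290e-04, -1.96501962e-03, -7.73462682e-06, -1.91819816e-03,
        1.10409549e-03, -3.14566987e-05,  5.97159838e-04]), 'joint_torque': array([-3.08775299e-03, -5.28501892e+01, -1.27141513e+00, -1.53837240e+01,
       -5.25604945e-02,  1.96265515e-03,  5.71585565e-05]), 'tool_pos': array([ 6.24459937e-01, -4.18550827e-05,  2.45989385e-01]), 'eef_rot': array([ 7.07062922e-01,  7.07150163e-01, -6.31347416e-04, -5.21105187e-04]), 'contact_force': array([-0.76628066,  0.65577822,  0.18649534]), 'moment': array([-0.0015116 , -0.01128374, -0.0054429 ]), 'finger_force': 0.0, 'opening': 1.0043342346066106}
```

View pics/scene0.png

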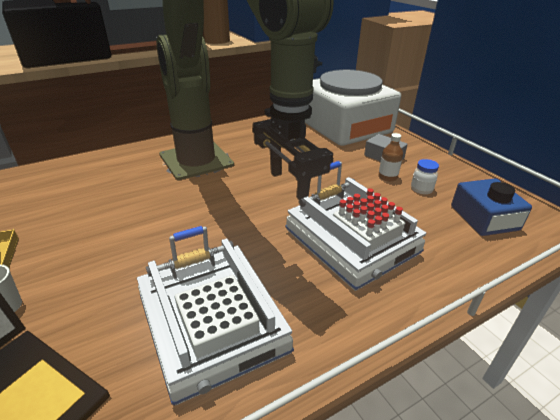

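View pics/side0.png

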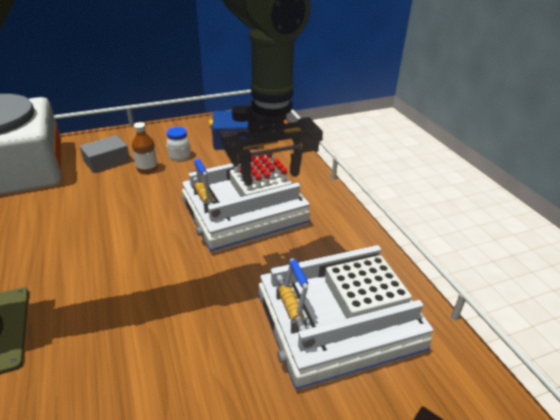

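The red-capped mixer is the one at the robot's left: its grip is near scene pixel (334,165) and side pixel (199,166). The empty rack's grip is at scene (188,232). Next I'll fit the grip direction and the sleeve.

Run:
```python
import numpy as np, cv2
def reg(im,P,lo,hi,box):
    h=cv2.cvtColor(im,cv2.COLOR_BGR2HSV);m=cv2.inRange(h,lo,hi)>0
    with np.errstate(all='ignore'):
        for k in range(3): m&=(P[...,k]>box[k][0])&(P[...,k]<box[k][1])
    return P[m]
def line(n,p):
    if len(p)<5: print(n,len(p));return
    c=p.mean(0);d=np.linalg.svd(p-c)[2][0];d*=np.sign(d[1])
    print(n,len(p),c.round(4),'dir',d.round(3),'min',p.min(0).round(3),'max',p.max(0).round(3))
A=[[],[],[]]
for n in('scene','side'):
    im=cv2.imread(f'pics/{n}0.png');P=np.load(n+'.npy')
    b=reg(im,P,(100,100,40),(130,255,255),[(.45,.6),(.1,.28),(.15,.21)])
    s=reg(im,P,(12,110,60),(30,255,255),[(.45,.6),(.1,.28),(.085,.125)])
    c1=reg(im,P,(0,150,60),(8,255,255),[(.55,.85),(.05,.35),(.12,.16)])
    for i,p in enumerate((b,s,c1)): A[i].append(p); line(n+' grip sleeve caps'.split(' ')[0]+str(i),p)
for i in range(3): line('both%d'%i,np.vstack(A[i]))
c=np.vstack(A[2])[:,:2].astype(np.float32)
print('caps rect',cv2.minAreaRect(c))
# blade edges: clamp bars' upper faces z~.116
for n in('scene','side'):
    P=np.load(n+'.npy')
    with np.errstate(all='ignore'):
        m=(abs(P[...,2]-.115)<.005)&(P[...,0]>.45)&(P[...,0]<.8)&(P[...,1]>0.03)&(P[...,1]<.35)
    p=P[m][:,:2].astype(np.float32);print(n,'z115 rect',len(p),cv2.minAreaRect(p))
```

```text
scene0 54 [0.5211 0.1991 0.1818] dir [-0.145  0.989 -0.025] min [0.512 0.182 0.176] max [0.526 0.221 0.186]
scene1 193 [0.5268 0.1863 0.1105] dir [-0.091  0.996 -0.   ] min [0.507 0.149 0.099] max [0.537 0.224 0.118]
scene2 556 [0.6709 0.1988 0.1486] dir [ 0.811  0.586 -0.005] min [0.614 0.141 0.124] max [0.725 0.251 0.152]
side0 84 [0.516  0.1822 0.1856] dir [-0.047  0.999  0.02 ] min [0.51  0.155 0.179] max [0.525 0.215 0.19 ]
side1 155 [0.5147 0.1841 0.1145] dir [-0.089  0.996  0.024] min [0.504 0.149 0.104] max [0.534 0.221 0.123]
side2 435 [0.6808 0.1865 0.1499] dir [ 0.306  0.952 -0.02 ] min [0.639 0.142 0.128] max [0.724 0.242 0.156]
both0 138 [0.518  0.1888 0.1841] dir [ 0.032  0.998 -0.052] min [0.51  0.155 0.176] max [0.526 0.221 0.19 ]
both1 348 [0.5214 0.1853 0.1123] dir [-0.082  0.997  0.009] min [0.504 0.149 0.099] max [0.537 0.224 0.123]
both2 991 [0.6752 0.1934 0.1492] dir [ 0.237  0.971 -0.022] min [0.614 0.141 0.124] max [0.725 0.251 0.156]
caps rect ((0.6691731810569763, 0.19572043418884277), (0.10511055588722229, 0.10610228776931763), 4.2460761070251465)
scene z115 rect 1494 ((0.6266319751739502, 0.19753408432006836), (0.23702862858772278, 0.17684127390384674), 6.121637344360352)
side z115 rect 1444 ((0.623365581035614, 0.19699394702911377), (0.23520304262638092, 0.18443554639816284), 4.972748756408691)
```

Call:
{"api": "drive_tool", "payload": {"targets": [{"tx": -0.44,"ty": 0.77,"tz": 0,"wz": 0.01,"claw": 0.2},{"tx": -0.44,"ty": 0.77,"tz": 0,"wz": 0.01,"claw": 0.2},{"tx": -0.44,"ty": 0.77,"tz": 0,"wz": 0.01,"claw": 0.2},{"tx": -0.44,"ty": 0.77,"tz": 0,"wz": 0.01,"claw": 0.2},{"tx": -0.44,"ty": 0.77,"tz": 0,"wz": 0.01,"claw": 0.2},{"tx": -0.44,"ty": 0.77,"tz": 0,"wz": 0.01,"claw": 0.2},{"tx": -0.44,"ty": 0.77,"tz": 0,"wz": 0.01,"claw": 0.2},{"tx": -0.44,"ty": 0.77,"tz": 0,"wz": 0.01,"claw": 0.2}], "force": 10}}

```text
validation failed for argument at $.ta...
```

Run:
```python
from h import *
s=vision.snapshot('wrist');cv2.imwrite('pics/w1.png',s['image'])
im,P=snap('side');blue(im,P);cv2.imwrite('pics/s1.png',cv2.resize(im[100:300,120:360],(720,600)))
im,P=snap('scene');blue(im,P)
S=r.get_state();print(S['clock'],S['tool_pos'],S['eef_rot'],S['opening'])
```

```text
[    0     0   252   114 24329] [122.  51.] [0.424 1.227 0.11 ] [ 0.023  1.217 -0.337] [1.173 2.082 0.329]
[  290     0   122   110 10708] [349.  51.] [ 1.972  2.073 -0.26 ] [ 1.588  2.052 -0.616] [2.401 2.093 0.053]
[ 133   94  121   48 1935] [203. 111.] [ 0.689  1.227 -0.138] [ 0.449  0.537 -0.556] [1.207 2.086 0.09 ]
[ 57 111  70  21 841] [ 92. 121.] [ 0.252  1.227 -0.14 ] [ 0.125  1.217 -0.167] [ 0.388  1.236 -0.112]
[167 127  19  12 186] [176. 133.] [0.52  0.548 0.091] [0.495 0.529 0.081] [0.545 0.584 0.095]
[195 159  10  14  78] [199. 166.] [0.516 0.18  0.186] [0.51  0.16  0.181] [0.522 0.208 0.189]
[290 260  17  25 207] [298. 272.] [ 0.597 -0.213  0.185] [ 0.592 -0.237  0.18 ] [ 0.606 -0.184  0.187]
[228   0  41  41 991] [244.  21.] [-0.839  0.601  0.261] [-1.022  0.596  0.194] [-0.719  0.652  0.349]
[  313     0   247   181 23050] [477.  70.] [0.203 1.225 0.18 ] [-0.73   1.094 -0.086] [0.534 1.291 0.432]
[477 150  82  46 628] [515. 173.] [ 0.457  1.225 -0.158] [ 0.308  1.218 -0.2  ] [ 0.603  1.232 -0.137]
[330 161  10   8  50] [334. 164.] [0.522 0.197 0.183] [0.514 0.099 0.177] [0.629 0.213 0.26 ]
[418 160  21  12 196] [428. 165.] [0.528 0.552 0.089] [0.498 0.53  0.079] [0.551 0.582 0.091]
[459 179  72  34 976] [492. 197.] [0.734 0.575 0.084] [0.651 0.527 0.08 ] [0.799 0.648 0.086]
[174 226  29  13 165] [188. 232.] [ 0.604 -0.211  0.182] [ 0.597 -0.236  0.178] [ 0.608 -0.186  0.185]
0.25 [6.24740855e-01 2.90514097e-06 2.46344349e-01] [ 7.07072940e-01  7.07140506e-01 -2.99433109e-04 -2.70306974e-04] 1.0014116784334528
```

View pics/s1.png

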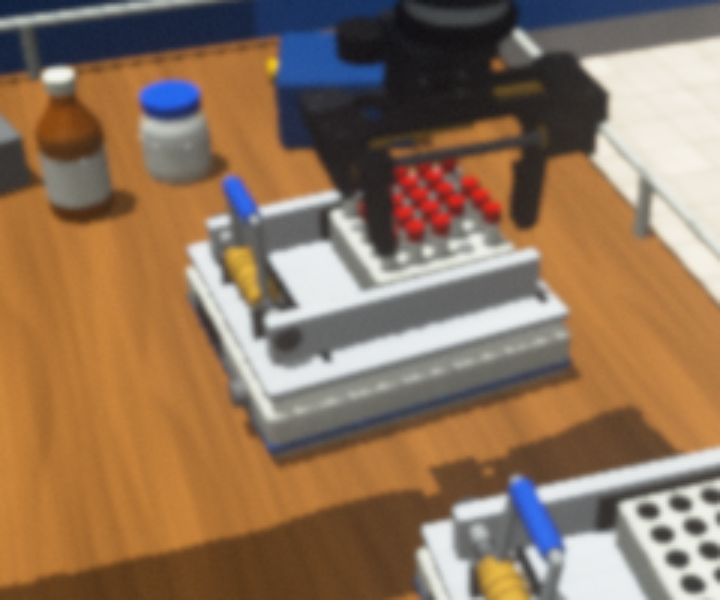

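View pics/w1.png

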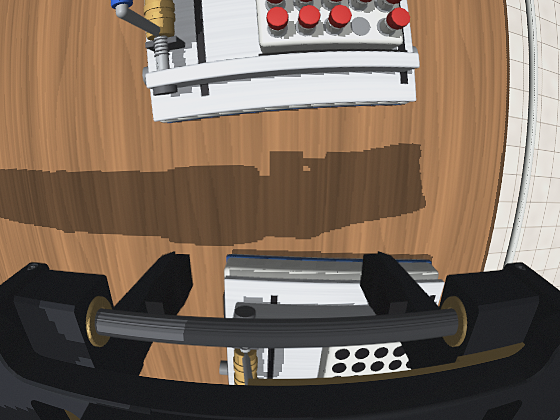

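The call was refused, probably because rows need every key. The arm has not moved. The close-up shows the red mixer's handle about upright, with its grip at crop pixel (240,197). The wrist view shows the same grip at its top left, (120,3).

Call:
{"api": "drive_tool", "payload": {"targets": [{"tx": -0.44,"ty": 0.77,"tz": 0,"wx": 0,"wy": 0,"wz": 0.01,"claw": 0.2},{"tx": -0.44,"ty": 0.77,"tz": 0,"wx": 0,"wy": 0,"wz": 0.01,"claw": 0.2},{"tx": -0.44,"ty": 0.77,"tz": 0,"wx": 0,"wy": 0,"wz": 0.01,"claw": 0.2},{"tx": -0.44,"ty": 0.77,"tz": 0,"wx": 0,"wy": 0,"wz": 0.01,"claw": 0.2},{"tx": -0.44,"ty": 0.77,"tz": 0,"wx": 0,"wy": 0,"wz": 0.01,"claw": 0.2},{"tx": -0.44,"ty": 0.77,"tz": 0,"wx": 0,"wy": 0,"wz": 0.01,"claw": 0.2},{"tx": -0.44,"ty": 0.77,"tz": 0,"wx": 0,"wy": 0,"wz": 0.01,"claw": 0.2},{"tx": -0.44,"ty": 0.77,"tz": 0,"wx": 0,"wy": 0,"wz": 0.01,"claw": 0.2}], "force": 10}}

```text
clock: 1.05
tool_pos: [0.5188, 0.1857, 0.2467]
eef_rot: [0.677, 0.736, 0.0, -0.0]
contact_force: [-0.3, -0.0, 0.9]
opening: 0.597
finger_force: 0.0
```

Call:
{"api": "drive_tool", "payload": {"targets": [{"tx": 0,"ty": 0,"tz": -0.45,"wx": 0,"wy": 0,"wz": 0,"claw": 0.2},{"tx": 0,"ty": 0,"tz": -0.45,"wx": 0,"wy": 0,"wz": 0,"claw": 0.2},{"tx": 0,"ty": 0,"tz": -0.45,"wx": 0,"wy": 0,"wz": 0,"claw": 0.2},{"tx": 0,"ty": 0,"tz": -0.45,"wx": 0,"wy": 0,"wz": 0,"claw": 0.2},{"tx": 0,"ty": 0,"tz": -0.45,"wx": 0,"wy": 0,"wz": 0,"claw": 0.2},{"tx": 0,"ty": 0,"tz": -0.45,"wx": 0,"wy": 0,"wz": 0,"claw": 0.2},{"tx": 0,"ty": 0,"tz": 0,"wx": 0,"wy": 0,"wz": 0,"claw": -0.3},{"tx": 0,"ty": 0,"tz": 0,"wx": 0,"wy": 0,"wz": 0,"claw": -0.3}]}}

```text
clock: 1.85
tool_pos: [0.5195, 0.1849, 0.1659]
eef_rot: [0.677, 0.736, -0.0, -0.0]
contact_force: [0.4, 0.5, 0.4]
opening: 0.441
finger_force: 0.0
```

Run:
```python
from h import *
s=vision.snapshot('wrist');a=s['image']
im,P=snap('side');b=cv2.resize(im[120:270,150:310],(480,450))
cv2.imwrite('pics/s2.png',b)
S=r.get_state();print(S['clock'],S['tool_pos'],S['contact_force'],S['opening'])
```

```text
1.95 [0.51988166 0.18504634 0.16641894] [-0.79811519  0.11256226  0.46571459] 0.35896288035620405
```

View pics/s2.png

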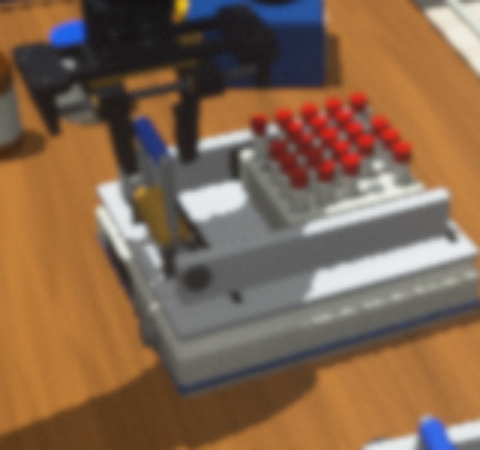

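The grip sits between the fingers at crop pixel (150,140), clear of the bars. Now I'll follow the arc.

Call:
{"api": "drive_tool", "payload": {"targets": [{"tx": -0.2,"ty": -0.018,"tz": 0,"wx": 0,"wy": 0,"wz": 0,"claw": -0.3},{"tx": -0.2,"ty": -0.018,"tz": 0,"wx": 0,"wy": 0,"wz": 0,"claw": -0.3},{"tx": -0.2,"ty": -0.018,"tz": -0.02,"wx": 0,"wy": 0,"wz": 0,"claw": -0.3},{"tx": -0.2,"ty": -0.018,"tz": -0.04,"wx": 0,"wy": 0,"wz": 0,"claw": -0.3},{"tx": -0.2,"ty": -0.018,"tz": -0.06,"wx": 0,"wy": 0,"wz": 0,"claw": -0.3},{"tx": -0.2,"ty": -0.018,"tz": -0.08,"wx": 0,"wy": 0,"wz": 0,"claw": -0.3},{"tx": -0.2,"ty": -0.018,"tz": -0.11,"wx": 0,"wy": 0,"wz": 0,"claw": -0.3},{"tx": -0.2,"ty": -0.018,"tz": -0.14,"wx": 0,"wy": 0,"wz": 0,"claw": -0.3}]}}

```text
clock: 2.75
tool_pos: [0.4711, 0.1806, 0.152]
eef_rot: [0.677, 0.736, 0.0, 0.0]
contact_force: [3.1, 0.7, 1.6]
opening: 0.349
finger_force: 1.4
```

Run:
```python
from h import *
im,P=snap('side');blue(im[140:200,170:240],P[140:200,170:240])
cv2.imwrite('pics/s3.png',cv2.resize(im[120:270,150:310],(480,450)))
S=r.get_state();print(S['clock'],S['tool_pos'],S['contact_force'],S['opening'])
```

```text
[53  0 15  7 52] [60.  2.] [0.686 0.544 0.035] [0.667 0.534 0.017] [0.706 0.551 0.04 ]
[10 28 11 12 63] [15. 34.] [0.479 0.176 0.175] [0.474 0.156 0.169] [0.488 0.201 0.177]
2.8 [0.46948007 0.18039756 0.15127827] [ 3.41224963  0.72572643 -1.06957877] 0.3483053884785489
```

View pics/s3.png

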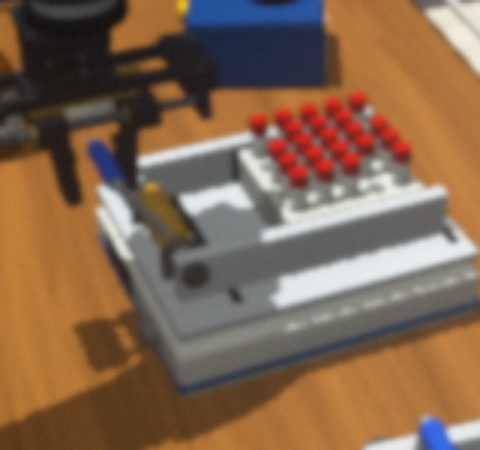

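The handle follows the far finger, and the grip is now near (0.477, z 0.167), with the rack undisturbed. I'll continue to the clamped angle.

Call:
{"api": "drive_tool", "payload": {"targets": [{"tx": -0.1,"ty": -0.009,"tz": -0.08,"wx": 0,"wy": 0,"wz": 0,"claw": -0.3},{"tx": -0.1,"ty": -0.009,"tz": -0.08,"wx": 0,"wy": 0,"wz": 0,"claw": -0.3},{"tx": -0.1,"ty": -0.009,"tz": -0.09,"wx": 0,"wy": 0,"wz": 0,"claw": -0.3},{"tx": -0.1,"ty": -0.009,"tz": -0.1,"wx": 0,"wy": 0,"wz": 0,"claw": -0.3},{"tx": -0.1,"ty": -0.009,"tz": -0.11,"wx": 0,"wy": 0,"wz": 0,"claw": -0.3},{"tx": -0.08,"ty": -0.007,"tz": -0.11,"wx": 0,"wy": 0,"wz": 0,"claw": -0.3},{"tx": -0.06,"ty": -0.005,"tz": -0.1,"wx": 0,"wy": 0,"wz": 0,"claw": -0.3},{"tx": 0,"ty": 0,"tz": 0,"wx": 0,"wy": 0,"wz": 0,"claw": -0.3}]}}

```text
clock: 3.6
tool_pos: [0.4516, 0.1787, 0.1316]
eef_rot: [0.677, 0.736, -0.001, -0.0]
contact_force: [2.7, 0.9, -3.4]
opening: 0.348
finger_force: 1.7
```

Run:
```python
from h import *
im,P=snap('side');blue(im[140:200,150:240],P[140:200,150:240])
cv2.imwrite('pics/s4.png',cv2.resize(im[120:270,150:310],(480,450)))
S=r.get_state();print(S['clock'],S['tool_pos'],S['contact_force'],S['opening'])
```

```text
[23 36 11 12 65] [28. 42.] [0.461 0.175 0.158] [0.456 0.156 0.153] [0.469 0.2   0.16 ]
3.65 [0.45159715 0.17865551 0.13162279] [ 2.24730928  0.61813683 -3.11624774] 0.3503464540698655
```

Call:
{"api": "drive_tool", "payload": {"targets": [{"tx": -0.03,"ty": -0.003,"tz": -0.03,"wx": 0,"wy": 0,"wz": 0,"claw": -0.3},{"tx": -0.03,"ty": -0.003,"tz": -0.03,"wx": 0,"wy": 0,"wz": 0,"claw": -0.3},{"tx": -0.03,"ty": -0.003,"tz": -0.03,"wx": 0,"wy": 0,"wz": 0,"claw": -0.3},{"tx": -0.03,"ty": -0.003,"tz": -0.03,"wx": 0,"wy": 0,"wz": 0,"claw": -0.3},{"tx": 0,"ty": 0,"tz": 0,"wx": 0,"wy": 0,"wz": 0,"claw": -0.3},{"tx": 0,"ty": 0,"tz": 0,"wx": 0,"wy": 0,"wz": 0,"claw": -0.3},{"tx": 0,"ty": 0,"tz": 0,"wx": 0,"wy": 0,"wz": 0,"claw": -0.3},{"tx": 0,"ty": 0,"tz": 0,"wx": 0,"wy": 0,"wz": 0,"claw": -0.3}], "force": 25}}

```text
clock: 4.45
tool_pos: [0.4495, 0.1786, 0.1288]
eef_rot: [0.677, 0.736, 0.001, 0.0]
contact_force: [4.0, -0.6, 2.1]
opening: 0.348
finger_force: 2.4
```

Run:
```python
from h import *
im,P=snap('side');blue(im[140:200,150:240],P[140:200,150:240])
cv2.imwrite('pics/s5.png',cv2.resize(im[120:270,150:310],(480,450)))
S=r.get_state();print(S['clock'],S['tool_pos'],S['contact_force'],S['opening'],S['finger_force'])
```

```text
[23 37 10 13 67] [27. 43.] [0.459 0.175 0.155] [0.453 0.154 0.15 ] [0.466 0.199 0.157]
4.5 [0.449547   0.1785766  0.12876868] [ 5.61162331 -0.6994655   1.52934169] 0.3505346204205872 2.3928605765104294
```

View pics/s5.png

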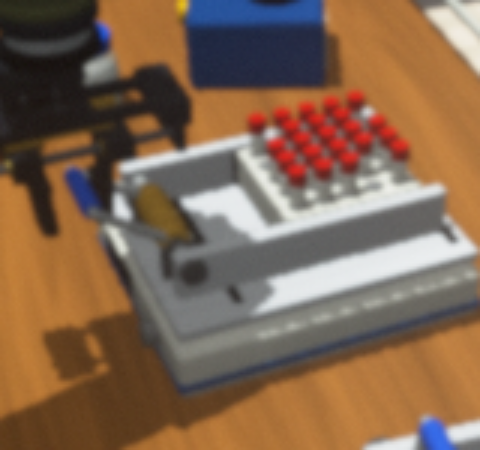

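The handle leans well over, with the grip at crop pixel (85,190). The force is only beginning to rise, so I'll keep going.

Call:
{"api": "drive_tool", "payload": {"targets": [{"tx": -0.05,"ty": -0.004,"tz": -0.05,"wx": 0,"wy": 0,"wz": 0,"claw": -0.3},{"tx": -0.05,"ty": -0.004,"tz": -0.05,"wx": 0,"wy": 0,"wz": 0,"claw": -0.3},{"tx": -0.05,"ty": -0.004,"tz": -0.05,"wx": 0,"wy": 0,"wz": 0,"claw": -0.3},{"tx": 0,"ty": 0,"tz": 0,"wx": 0,"wy": 0,"wz": 0,"claw": -0.3},{"tx": 0,"ty": 0,"tz": 0,"wx": 0,"wy": 0,"wz": 0,"claw": -0.3},{"tx": 0,"ty": 0,"tz": 0,"wx": 0,"wy": 0,"wz": 0,"claw": -0.3},{"tx": 0,"ty": 0,"tz": 0,"wx": 0,"wy": 0,"wz": 0,"claw": -0.3},{"tx": 0,"ty": 0,"tz": 0,"wx": 0,"wy": 0,"wz": 0,"claw": -0.3}]}}

```text
clock: 5.3
tool_pos: [0.4488, 0.1793, 0.1253]
eef_rot: [0.677, 0.736, 0.005, 0.002]
contact_force: [10.0, 0.3, 5.9]
opening: 0.349
finger_force: 5.1
```

Run:
```python
from h import *
im,P=snap('side');blue(im[140:200,150:240],P[140:200,150:240])
S=r.get_state();print(S['clock'],S['tool_pos'],S['contact_force'],S['opening'],S['finger_force'])
```

```text
[23 37 10 13 70] [27. 43.] [0.459 0.175 0.154] [0.453 0.155 0.151] [0.466 0.201 0.157]
5.35 [0.44878107 0.17926844 0.12532247] [ 9.52006912 -1.00093805  5.77118411] 0.3518428952570989 5.069700479507446
```

Call:
{"api": "drive_tool", "payload": {"targets": [{"tx": -0.07,"ty": -0.006,"tz": 0,"wx": 0,"wy": 0,"wz": 0,"claw": -0.3},{"tx": -0.07,"ty": -0.006,"tz": 0,"wx": 0,"wy": 0,"wz": 0,"claw": -0.3},{"tx": -0.07,"ty": -0.006,"tz": 0,"wx": 0,"wy": 0,"wz": 0,"claw": -0.3},{"tx": 0,"ty": 0,"tz": 0,"wx": 0,"wy": 0,"wz": 0,"claw": -0.3},{"tx": 0,"ty": 0,"tz": 0,"wx": 0,"wy": 0,"wz": 0,"claw": -0.3},{"tx": 0,"ty": 0,"tz": 0,"wx": 0,"wy": 0,"wz": 0,"claw": -0.3},{"tx": 0,"ty": 0,"tz": 0,"wx": 0,"wy": 0,"wz": 0,"claw": -0.3},{"tx": 0,"ty": 0,"tz": 0,"wx": 0,"wy": 0,"wz": 0,"claw": -0.3}]}}

```text
clock: 6.15
tool_pos: [0.4487, 0.1795, 0.1254]
eef_rot: [0.679, 0.734, 0.009, 0.005]
contact_force: [23.6, -1.0, -6.1]
opening: 0.349
finger_force: 11.6
```

Run:
```python
from h import *
im,P=snap('side');blue(im[140:200,150:240],P[140:200,150:240])
S=r.get_state();print(S['clock'],S['tool_pos'],S['contact_force'],S['opening'],S['finger_force'])
```

```text
[23 37 10 13 70] [27. 43.] [0.459 0.175 0.154] [0.453 0.155 0.151] [0.466 0.202 0.156]
6.2 [0.44870439 0.17946261 0.12540367] [23.39968395  0.79693188 -6.18448948] 0.35118341760281585 11.631633918732405
```

The grip stays put under 23 N, so it is at the stop. I'll back off, then lift clear.

Call:
{"api": "drive_tool", "payload": {"targets": [{"tx": 0.15,"ty": 0.014,"tz": 0,"wx": 0,"wy": 0,"wz": 0,"claw": -0.3},{"tx": 0.15,"ty": 0.014,"tz": 0,"wx": 0,"wy": 0,"wz": 0,"claw": -0.3},{"tx": 0.1,"ty": 0.009,"tz": 0,"wx": 0,"wy": 0,"wz": 0,"claw": -0.3},{"tx": 0,"ty": 0,"tz": 0,"wx": 0,"wy": 0,"wz": 0,"claw": -0.3},{"tx": 0,"ty": 0,"tz": 0,"wx": 0,"wy": 0,"wz": 0,"claw": -0.3},{"tx": 0,"ty": 0,"tz": 0,"wx": 0,"wy": 0,"wz": 0,"claw": -0.3},{"tx": 0,"ty": 0,"tz": 0,"wx": 0,"wy": 0,"wz": 0,"claw": -0.3},{"tx": 0,"ty": 0,"tz": 0,"wx": 0,"wy": 0,"wz": 0,"claw": -0.3}]}}

```text
clock: 7.0
tool_pos: [0.4494, 0.1785, 0.1239]
eef_rot: [0.677, 0.736, -0.0, -0.0]
contact_force: [2.9, 0.7, -0.5]
opening: 0.353
finger_force: 1.2
```

Call:
{"api": "drive_tool", "payload": {"targets": [{"tx": 0.1,"ty": 0.009,"tz": 0,"wx": 0,"wy": 0,"wz": 0,"claw": -0.3},{"tx": 0.1,"ty": 0.009,"tz": 0,"wx": 0,"wy": 0,"wz": 0,"claw": -0.3},{"tx": 0,"ty": 0,"tz": 0,"wx": 0,"wy": 0,"wz": 0,"claw": -0.3},{"tx": 0,"ty": 0,"tz": 0.2,"wx": 0,"wy": 0,"wz": 0,"claw": -0.3},{"tx": 0,"ty": 0,"tz": 0.5,"wx": 0,"wy": 0,"wz": 0,"claw": -0.3},{"tx": 0,"ty": 0,"tz": 1,"wx": 0,"wy": 0,"wz": 0,"claw": -0.3},{"tx": 0,"ty": 0,"tz": 1,"wx": 0,"wy": 0,"wz": 0,"claw": -0.3},{"tx": 0,"ty": 0,"tz": 1,"wx": 0,"wy": 0,"wz": 0,"claw": -0.3}]}}

```text
clock: 7.8
tool_pos: [0.4551, 0.179, 0.2364]
eef_rot: [0.677, 0.736, -0.0, -0.0]
contact_force: [0.9, 0.3, -0.2]
opening: 0.349
finger_force: 0.0
```

Run:
```python
from h import *
im,P=snap('side');blue(im[140:290,150:320],P[140:290,150:320])
cv2.imwrite('pics/s6.png',cv2.resize(im[100:310,140:370],(690,600)))
S=r.get_state();print(S['clock'],S['tool_pos'],S['contact_force'],S['opening'],S['finger_force'])
```

```text
[23 37  8 12 54] [26. 42.] [0.458 0.177 0.155] [0.453 0.154 0.153] [0.463 0.201 0.157]
[140 120  17  25 200] [148. 132.] [ 0.597 -0.214  0.185] [ 0.592 -0.238  0.18 ] [ 0.605 -0.185  0.187]
7.85 [0.45743858 0.18009727 0.24057187] [1.19324563 0.64242024 2.53837573] 0.3520087457704156 0.0
```

View pics/s6.png

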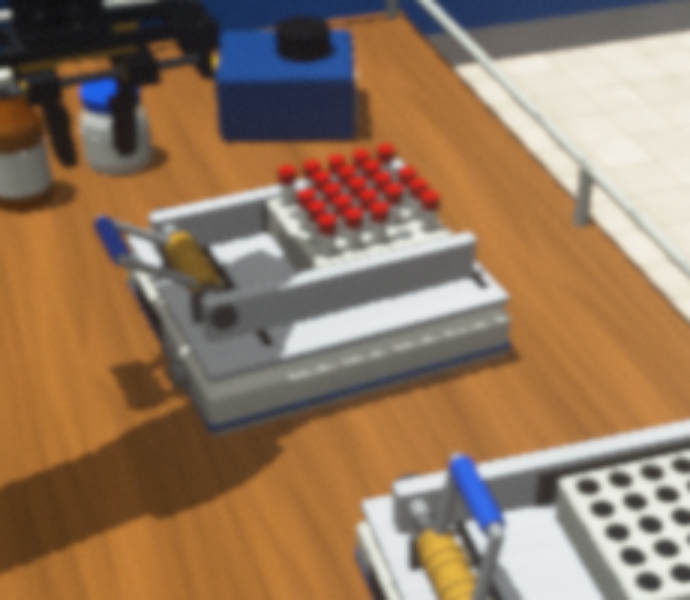

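The handle has stayed over, with its grip at crop pixel (112,238). The bars are against the upright rack, the other handle is unmoved, and the gripper is clear of everything.

```bash
python3 -c "
from plant import workorder
print(workorder.finish_job())"
```

```text
the job is handed in; nothing more can be done
None
```

The red-capped rack is clamped: its handle is over at the stop and stayed there after I let go, the rack is upright, the other mixer's handle was not touched, and the job is handed in (about 8 s used).

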